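# Seat a taper tool holder in the run-out stand and check that it comes free

## Task

Take the tool holder that carries the slim end mill out of the rack and seat its taper fully home in the spindle of the run-out stand, lowering it in gently, not dropping or ramming it. Then check that the taper is not sticking: rock or ease the holder about 10 mm up out of its seat, hold it there for a moment, let it down fully home again and leave it standing in the spindle. Leave the other two holders in the rack and everything else on the bench where it is.

Things in the scene. Friction and masses are not known exactly. Their poses are not given: they have to be found in the camera images.
- mill_holder: Holder to mount: steel, 160 mm long, 0.45-0.7 kg, taper down in any pot of the rack; a round slotted collet nut with a slim end mill on top. Origin on its axis at the taper's large end, z up, yaw arbitrary. Diameters by z in mm: pull stud 17 at most from -72 to -48; taper 17.75 at -48 to 31.75 at 0; flange 46 from 3 to 23; neck 30 to 41; nut 34 from 41 to 62 (grip here, z = 50); end mill 10 to 88.
- seat (a point): Centre of the spindle's taper mouth, on the nose's top face 100 mm above the bench; axes as the stand's. The conical hole is 31.75 mm wide at the face and narrows as the holder's taper does for 48 mm, then 18 mm wide down to 75 mm deep. Fully home, the holder's origin is at this point, its flange 3 mm above the face. Oiled, not self-holding: let go near home, it slides home by its weight.
- rack: Fixed tool rack: black plate 90 x 290 mm, its top 95 mm above the bench, on a grey sheet-steel frame, with three round pots of 36 mm in a row along its y axis at y = -95, 0, +95 mm. Origin under its centre on the bench. The holders hang in the pots by their flanges (their origins 92 mm above the bench) with 2 mm of play; jaws have free room across the row (along x).
- face_mill: One of the other holders in the rack: same taper and flange, topped by a wide face-milling cutter 50 mm in diameter, its top 61 mm above its origin. Origin at the large end of the taper, as above; to be left in its pot.
- sidelock: The third holder in the rack: same taper and flange, topped by a plain round body 32 mm in diameter with an empty 15 mm bore, its top 60 mm above its origin. Origin at the large end of the taper; to be left in its pot.
- collet: A loose spare collet standing on the bench between rack and stand, 21 mm in diameter, 31 mm tall; origin under its centre. A bystander.
- spanner: A collet-nut spanner lying at the right, 175 mm long, 7 mm thick; origin near its middle on the bench. A bystander.
- caliper: A digital caliper lying at the far side, 230 mm long, 15 mm thick; origin at its middle on the bench. A bystander.
- clear_ring: A clear plastic ring at the far side, 64 mm in diameter, 28 mm tall; origin under its centre. A bystander.
- cleaner: A small white bottle of cleaner at the right, 52 mm in diameter, 135 mm tall; origin under its centre. A bystander.
- stand: Run-out stand, fixed: origin on the spindle axis at bench level, x towards its dial column. Grey cast base (x -78 to +128 mm, y -75 to +75, 24 mm high), round housing 96 mm wide up to 70 mm, steel spindle nose 70 mm wide up to 100 mm. Dial column 16 mm wide at x = +105 mm, 162 mm tall; dial gauge turned aside at x = +105, y = +108 mm, its top 171 mm above the bench.
Things that resemble listed ones, but are neither listed nor needed, are in the scene too. What is shaped like the mill_holder but green or purple is not meant.

How it is judged:
By the outcome, as a careful person would: the job done as asked, in the order asked, and still so for the second after the job is handed in, with the robot touching nothing.
It also fails if it takes over 51 s, if anything falls off the work surface, if the arm or the gripper's body presses on something with over 40 N, if the wrist force passes 120 N, or if a joint passes its speed limit or range.

## Robot

A 6-joint arm with a two-finger parallel gripper is mounted at the origin on the work surface. World frame = base frame: x ahead of the robot, y to its left, z up, the work surface at z = 0. Lengths are in mm, angles in rad, forces in N, time in s.
With the tool pointing down it reaches from about 300 to 875 mm from the base axis. Payload 6.4 kg.
Tool frame: the origin (TCP) lies midway between the tips of the shut fingers; the grasp point (between the pads) lies 19 mm behind it; z points along the fingers, y is the line along which they close (so a half turn about z gives the same grasp; the last joint's range is limited). The gripper opens to 85 mm and grips with 20 to 120 N. Pads are 22 mm wide; open, the fingers measure 114 mm over their backs; the gripper's body (76 mm by 85 mm) begins 54 mm behind the grasp point. The pads swing forward as they close: fully open they stand 13 mm farther back than shut.
Start: joints at [-1.445, 0.181, 1.607, -0, 1.354, -0.206], TCP at [187.32, -543.647, 198.188] pointing down, gripper open.
Joint ranges: [-2.99, 2.99], [-0.89, 2.07], [0.3, 2.58], [-1.14, 4.28], [0, 2.63], [-3.12, 3.12]. Speed limits (rad/s): [2.57, 2.57, 3.01, 3.14, 3.14, 3.14].

## Interface

Orientations are given as a unit quaternion [x, y, z, w].
In Python, from plant import r gives the robot as it stands.
- The arm moves only by the tool move_arm, never from a script. Its argument "commands" is a list of rows, each an object with "gripper": the closure in counts, from 0 (fully open) to 255 (shut); "dp": the shift along the tool's x, y, z normalised to -1 to 1, where 1 is 200 mm, a list of three; "angular": the turn, a rotation vector about the tool's x, y, z normalised to -1 to 1, where 1 is 60 degrees, a list of three. A call has 1 to 20 rows; each row is the pose to reach, as a shift and turn from the pose commanded when the call began, along the tool's axes at that moment; what a row does not reach only later rows make up. A row lasts 1/10 s, in which the tool goes at most 50 mm and 8.59 degrees, less where a joint would pass 70% of its speed; a pose out of reach is approached as far as the arm can. A call with a number of a shift or a turn outside -1 to 1 is refused whole. A call with a gripper value outside its range is refused whole. The fingers move at their own pace and stop on an object; "grip_force" is the grip in N (left out, the last holds). Time passes only in rows, so rows that repeat a pose let the fingers close. It gives the time, the measured TCP pose, the force, the opening and the grip force at its end, in the units of the state.
- r.observe(): the state, without advancing time (a new reading comes with each control period).
- r.snapshot(name): name is "scene" or "top" or "wrist"; returns a dict with "color" (420x560x3 uint8, red, green, blue), "fov_y" (degrees; the focal length in pixels is half the picture's height over the tangent of half this angle, whatever the lens; pixels are square), "cx", "cy" (the principal point, pixels), "eye" and "rotation" of the camera in the world; the wrist camera has in their place "T_tool_cam" (4x4, takes a point from camera to tool coordinates, whose origin is the TCP and whose axes are the flange's). Camera axes: x right, y down, z forward; pixel columns grow to the right and rows downward; lengths in mm; the calibration is good to about 2 mm. A picture is of the moment at which its call begins: read the wrist's pose just before it. There is no depth.
- r.hand_in(): hands the job in; it is judged then, once.
The state is a dict: "time_s": time; "joint_pos": joint angles; "qd": joint speeds; "tau": joint torques, N m; "tcp_pos": TCP position; "eef_rot": TCP orientation; "wrist_force": force on the tool from outside, world axes, zero at the start; "moment": the same for the moment, N m; "grip_width": finger opening in mm; "grasp_force": force on a finger pad.
Only numpy, scipy, OpenCV 4.12 (cv2) and the standard library are available. Lean on these libraries where they do the work, as an engineer would, in place of code of your own. Each camera call takes 0.05 s, during which the arm holds its last target. There are 200 camera calls.

## Working session

There is one attempt and no reset: what is moved stays moved. The work goes in short steps, Python scripts to look and compute and a tool call to move; the robot and the scene stay as the last step left them, time stands still between calls to the robot, and variables do not carry over. Pictures are saved under pics/ and viewed, at most 10 in all, crops included, and the job is handed in when it is done.

Besides the shell and the picture viewer there is one more tool, called as name(argument=value, ...) on one line, values as JSON. move_arm: Moves the arm, as the interface text tells. Scaled input: -1 to 1 covers 200 mm each way for a shift and 60 degrees each way for a turn. Its arguments: {"type":"object","properties":{"commands":{"type":"array"},"grip_force":{"type":"number"}},"required":["commands"]}

```bash
mkdir -p pics; ls; cat > h.py <<'E'
import numpy as np, cv2, pickle
from plant import r
from scipy.spatial.transform import Rotation as R
def snap(n,f=None):
    s=r.observe(); d=r.snapshot(n)
    if 'T_tool_cam' in d:
        T=np.eye(4); T[:3,:3]=R.from_quat(s['eef_rot']).as_matrix(); T[:3,3]=s['tcp_pos']
        M=T@np.array(d['T_tool_cam']); d['eye']=M[:3,3]; d['rotation']=M[:3,:3]
    if f:
        cv2.imwrite(f'pics/{f}.png',d['color'][...,::-1]); pickle.dump(d,open(f'pics/{f}.pkl','wb'))
    return d
def ld(f): return pickle.load(open(f'pics/{f}.pkl','rb'))
def foc(d): return d['color'].shape[0]/2/np.tan(np.radians(d['fov_y'])/2)
def ray(d,u,v):
    return np.array(d['rotation'])@np.array([(u-d['cx'])/foc(d),(v-d['cy'])/foc(d),1.])
def onz(d,u,v,z):
    w=ray(d,u,v); e=np.array(d['eye']); return e+w*(z-e[2])/w[2]
def proj(d,p):
    q=np.array(d['rotation']).T@(np.array(p)-d['eye']); return q[:2]/q[2]*foc(d)+[d['cx'],d['cy']]
E
python3 - <<'E'
from h import *
for n in('scene','top'):
    d=snap(n,n); print(n,d['fov_y'],d['cx'],d['cy'],d['eye'],np.round(d['rotation'],3).tolist(),[k for k in d])
print(r.observe())
E
```

```text
pics
scene 52.6616043627961 277.0903188564073 215.20267908728502 [1311.9705667   548.71235487  783.95313679] [0.373, 0.804, -0.419, -0.198] ['color', 'fov_y', 'cx', 'cy', 'eye', 'rotation']
top 45.364173011225176 280.6546686756504 210.39115538695322 [ 383.33741575  -75.38445132 1331.46240175] [-0.698, 0.712, -0.06, 0.045] ['color', 'fov_y', 'cx', 'cy', 'eye', 'rotation']
{'time_s': 0.1, 'joint_pos': array([-1.44530431e+00,  1.81467850e-01,  1.60790089e+00,  2.62983347e-06,
        1.35378280e+00, -2.06300101e-01]), 'qd': array([-0.00085246, -0.00211424, -0.003291  ,  0.001646  , -0.00023898,
        0.00046117]), 'tau': array([ 5.55638653e-04, -4.45876408e+01, -3.52237022e+01, -3.12346110e-04,
        4.08394917e-03,  5.24293739e-05]), 'tcp_pos': array([ 187.24791788, -543.08852902,  197.37709471]), 'eef_rot': array([ 9.86270527e-01,  1.65135825e-01,  3.27668358e-05, -7.78753790e-04]), 'wrist_force': array([-0.75412514,  0.83948177,  0.84570531]), 'moment': array([-0.0226534 ,  0.02678696, -0.00524649]), 'grasp_force': 0.0, 'grip_width': 85.36766016306385}
```

View pics/scene.png

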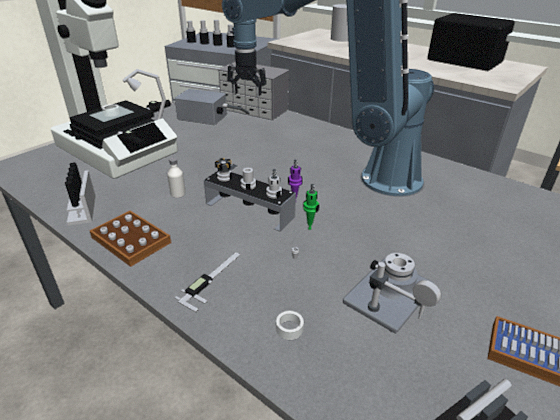

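View pics/top.png

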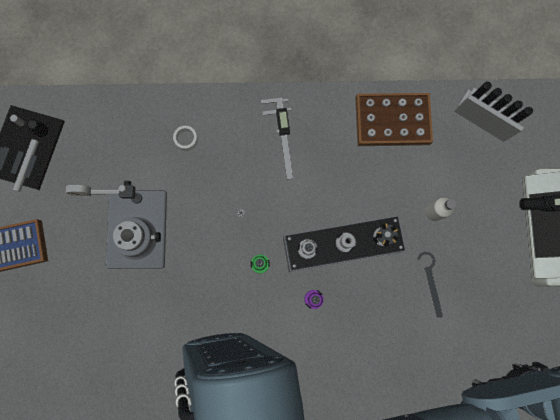

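The scene and top views agree. The rack has the face mill at (386,234), the sidelock at (346,241) and the slim end mill at (308,248). Green and purple decoys stand nearby, and the stand's nose is at (131,236) in the top view.

```bash
sed -i 's/^def foc/def fix(d):\n    a=np.array(d["rotation"]); d["rotation"]=R.from_quat(a).as_matrix() if a.size==4 else a\n    return d\ndef foc/; s/return pickle.load(\(.*\))$/return fix(pickle.load(\1))/; s/^    if f:/    fix(d)\n    if f:/' h.py
python3 - <<'E'
from h import *
d=ld('top'); 
for n,u,v,z in [('mill tip',308,248,165),('mill flange',307,248,110),('side top',346,241,152),('face top',386,234,153),('green',260,264,88),('purple',314,299,88),('nose',131,236,100),('column',128,190,160),('collet',241,212,31),
 ('rackc1',287,237,95),('rackc2',398,217,95),('rackc3',403,250,95),('rackc4',291,269,95),('base1',108,191,24),('base2',166,191,24),('base3',164,268,24),('base4',107,268,24)]: print(n,onz(d,u,v,z).round())
cv2.imwrite('pics/crop.png',np.hstack([cv2.resize(d['color'][205:285,70:180,::-1],None,fx=3.6,fy=3.6,interpolation=2),cv2.resize(d['color'][205:285,250:360,::-1],None,fx=3.6,fy=3.6,interpolation=2)]))
E
```

```text
mill tip [ 469. -164.  165.]
mill flange [ 473. -166.  110.]
side top [ 485. -255.  152.]
face top [ 499. -351.  153.]
green [438. -51.  88.]
purple [ 350. -181.   88.]
nose [512. 263. 100.]
column [615. 256. 160.]
collet [576.  -2.  31.]
rackc1 [ 502. -118.   95.]
rackc2 [ 547. -397.   95.]
rackc3 [ 464. -404.   95.]
rackc4 [ 424. -126.   95.]
base1 [640. 347.  24.]
base2 [637. 195.  24.]
base3 [436. 198.  24.]
base4 [439. 344.  24.]
```

View pics/crop.png

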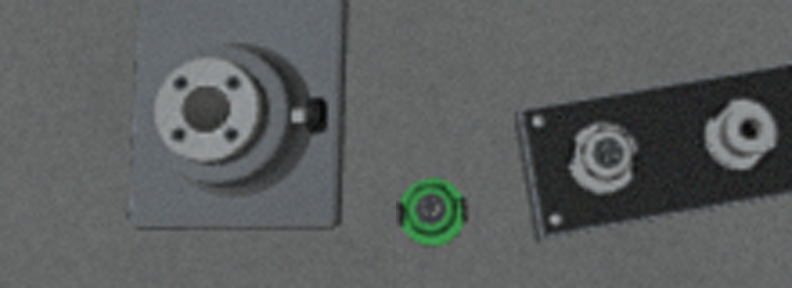

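The left crop shows the nose with its hole centred at top-view pixel (127,236). The right crop shows the mill holder's nut at (309,248). The rack, pot and base measurements agree, giving the mill at about (470,-166) and the seat at about (515,268). I'll go above the mill.

```bash
cat >> h.py <<'E'
def plan(p,yaw=None):
    """yaw: world angle (deg) of tool y, mod 180; prints dp/angular for the move"""
    s=r.observe(); Q=R.from_quat(s['eef_rot']); dp=Q.inv().apply(np.array(p)-s['tcp_pos'])/200
    out=[dp.round(3).tolist()]
    if yaw is not None:
        best=None
        for a in(yaw,yaw+180):
            t=np.radians(a); y=np.array([np.cos(t),np.sin(t),0]); z=np.array([0,0,-1.])
            T=R.from_matrix(np.c_[np.cross(y,z),y,z]); w=(Q.inv()*T).as_rotvec()
            if best is None or np.linalg.norm(w)<np.linalg.norm(best): best=w
        out.append((np.degrees(best)/60).round(3).tolist())
    print('dp,ang',*out,'| t',round(s['time_s'],2),'tcp',s['tcp_pos'].round(1),'F',s['wrist_force'].round(1),'w',round(s['grip_width'],1),'gf',round(s['grasp_force'],1))
E
python3 - <<'E'
from h import *
d=r.snapshot('wrist'); print(np.round(d['T_tool_cam'],3).tolist(),d['fov_y'],d['cx'],d['cy'])
plan([470,-166,330],9.1)
d=ld('top'); print(onz(d,127,235.7,100),onz(d,127.8,235.6,100))
E
```

```text
[[-0.0, -0.95, -0.312, 79.66], [1.0, 0.0, -0.001, -0.36], [0.001, -0.312, 0.95, -175.225], [0.0, 0.0, 0.0, 1.0]] 67.79664889541888 275.6036976853683 211.13377741753462
dp,ang [1.951, -1.323, -0.66] [-0.001, -0.001, -1.335] | t 0.15 tcp [ 187.3 -543.2  197.5] F [-0.4  0.3  0.3] w 85.2 gf 0.0
[513.01617733 273.05043861 100.        ] [513.22237098 271.11160364 100.        ]
```

move_arm(commands=[{"gripper":0,"dp":[0.2,-0.1,-0.4],"angular":[0,0,0]},{"gripper":0,"dp":[0.4,-0.3,-0.66],"angular":[0,0,-0.14]},{"gripper":0,"dp":[0.6,-0.4,-0.66],"angular":[0,0,-0.28]},{"gripper":0,"dp":[0.8,-0.55,-0.66],"angular":[0,0,-0.42]},{"gripper":0,"dp":[1,-0.68,-0.66],"angular":[0,0,-0.56]},{"gripper":0,"dp":[1,-0.68,-0.66],"angular":[0,0,-0.7]},{"gripper":0,"dp":[1,-0.68,-0.66],"angular":[0,0,-0.7]}])

```text
time_s: 0.85
tcp_pos: [334.9, -346.3, 331.6]
eef_rot: [0.859, 0.512, 0.001, 0.001]
wrist_force: [-0.6, -1.1, 0.2]
grip_width: 85.3
grasp_force: 0.0
```

```bash
python3 -c "
from h import *
plan([470,-166,330],9.1)"
```

```text
dp,ang [1.115, 0.164, 0.009] [0.002, 0.0, -0.626] | t 0.85 tcp [ 334.9 -346.3  331.6] F [-0.6 -1.1  0.2] w 85.3 gf 0.0
```

move_arm(commands=[{"gripper":0,"dp":[0.25,0.04,0],"angular":[0,0,-0.14]},{"gripper":0,"dp":[0.5,0.08,0],"angular":[0,0,-0.28]},{"gripper":0,"dp":[0.75,0.12,0],"angular":[0,0,-0.42]},{"gripper":0,"dp":[1,0.16,0],"angular":[0,0,-0.56]},{"gripper":0,"dp":[1,0.16,0],"angular":[0,0,-0.626]},{"gripper":0,"dp":[1,0.16,0],"angular":[0,0,-0.626]},{"gripper":0,"dp":[1,0.16,0],"angular":[0,0,-0.626]}])

```text
time_s: 1.55
tcp_pos: [456.6, -191.1, 329.8]
eef_rot: [0.653, 0.757, -0.0, -0.0]
wrist_force: [0.7, -1.2, 0.5]
grip_width: 85.7
grasp_force: 0.0
```

```bash
python3 -c "
from h import *
plan([470,-166,330],9.1)
snap('wrist','w1')"
```

```text
dp,ang [0.115, 0.084, -0.001] [-0.001, -0.0, -0.012] | t 1.55 tcp [ 456.6 -191.1  329.8] F [ 0.7 -1.2  0.5] w 85.7 gf 0.0
```

View pics/w1.png

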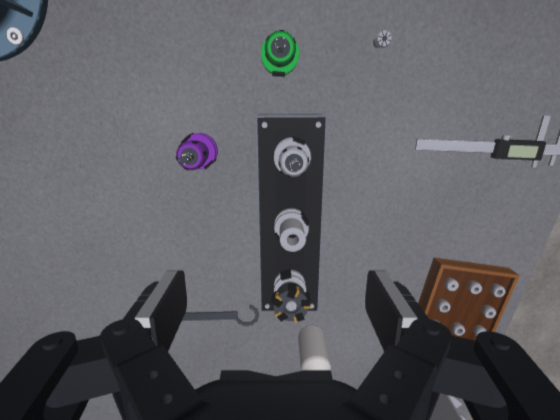

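The wrist view shows the mill holder near (293,157), its nut facing the camera. The sidelock is at (292,230), the face mill at (291,300), and green is at (280,52).

```bash
python3 - <<'E'
from h import *
d=ld('w1'); g=cv2.cvtColor(d['color'],cv2.COLOR_RGB2GRAY)
x0,y0=266,130; c=cv2.resize(g[y0:185,x0:318],None,fx=8,fy=8,interpolation=cv2.INTER_CUBIC)
for nm,rr in(('nut',(60,125)),('flange',(125,180))):
    k=cv2.HoughCircles(cv2.GaussianBlur(c,(0,0),3),cv2.HOUGH_GRADIENT,1.5,15,param1=120,param2=25,minRadius=rr[0],maxRadius=rr[1])
    if k is not None:
        for u,v,q in k[0][:4]: print(nm,(u/8+x0).round(1),(v/8+y0).round(1),(q/8).round(1),onz(d,u/8+x0,v/8+y0,154)[:2].round(1),onz(d,u/8+x0,v/8+y0,115)[:2].round(1))
for u,v in[(264,124),(319,124),(267,307),(312,307)]: print(onz(d,u,v,95).round(1))
for p in([469,-167,180],[469,-167,154],[469,-167,115]): print(proj(d,p).round(1))
f=foc(d);print('r px nut',17*f/np.linalg.norm(np.array(d['eye'])-[469,-167,154]),'fl',23*f/np.linalg.norm(np.array(d['eye'])-[469,-167,115]))
cv2.imwrite('pics/w1c.png',cv2.resize(d['color'][130:185,266:318,::-1],None,fx=8,fy=8,interpolation=cv2.INTER_CUBIC))
E
```

```text
[ 432.1 -131.9   95. ]
[ 501.  -121.8   95. ]
[ 473.  -399.6   95. ]
[ 541.4 -389.5   95. ]
[291.5 167.5]
[290.4 163.4]
[289.  158.2]
r px nut 14.91584552972095 fl 18.212480554321612
```

View pics/w1c.png

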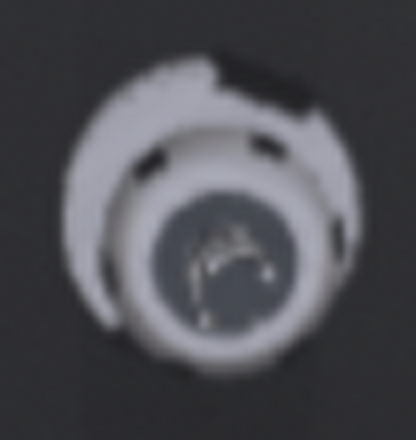

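```bash
python3 - <<'E'
from h import *
d=ld('w1'); print(onz(d,294,161.9,154),onz(d,292.6,155.6,115)); plan([473,-166,205],8.8)
E
```

```text
[ 472.76922698 -164.7766811   154.        ] [ 472.92698882 -163.2239178   115.        ]
dp,ang [0.114, 0.101, 0.624] [-0.001, -0.0, -0.007] | t 1.6 tcp [ 456.5 -191.5  329.9] F [-0.9 -0.3  0.6] w 85.2 gf 0.0
```

move_arm(commands=[{"gripper":0,"dp":[0.12,0.1,0.2],"angular":[0,0,-0.007]},{"gripper":0,"dp":[0.12,0.1,0.4],"angular":[0,0,-0.007]},{"gripper":0,"dp":[0.12,0.1,0.6],"angular":[0,0,-0.007]},{"gripper":0,"dp":[0.12,0.1,0.75],"angular":[0,0,-0.007]},{"gripper":0,"dp":[0.12,0.1,0.9],"angular":[0,0,-0.007]},{"gripper":0,"dp":[0.12,0.1,0.9],"angular":[0,0,-0.007]},{"gripper":0,"dp":[0.12,0.1,0.9],"angular":[0,0,-0.007]}])

```text
time_s: 2.3
tcp_pos: [472.8, -164.8, 150.6]
eef_rot: [0.651, 0.759, -0.0, -0.0]
wrist_force: [-0.0, -0.7, 0.1]
grip_width: 85.2
grasp_force: 0.0
```

```bash
python3 - <<'E'
from h import *
plan([472.8,-164.7,120],8.8)
d=snap('wrist','w2')
E
```

```text
dp,ang [0.001, 0.0, 0.153] [-0.001, -0.0, 0.0] | t 2.3 tcp [ 472.8 -164.8  150.6] F [-0.  -0.7  0.1] w 85.2 gf 0.0
```

View pics/w2.png

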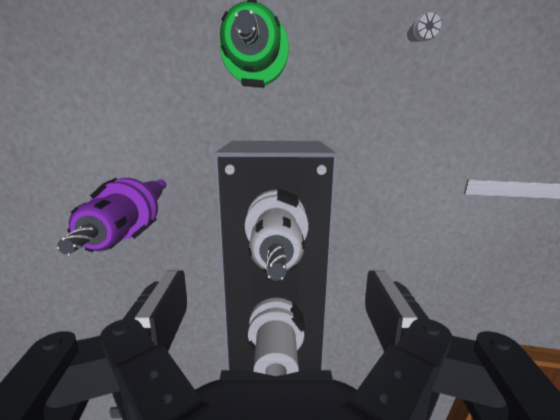

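The nut's top is at about (277,250), the flange at (276,217), and the slim tip at (277,268). It is centred between the pads.

```bash
python3 - <<'E'
from h import *
d=ld('w2')
for z in(180,154,115): print(proj(d,[472.8,-164.7,z]).round(1))
print(onz(d,277,250,154).round(1),onz(d,276,220,115).round(1),onz(d,277,272,180).round(1))
E
```

```text
[276.9 270.3]
[276.8 249.1]
[276.6 226. ]
[ 473.  -165.3  154. ] [ 471.7 -160.2  115. ] [ 473.  -165.7  180. ]
```

move_arm(commands=[{"gripper":0,"dp":[0,0,0.08],"angular":[0,0,0]},{"gripper":0,"dp":[0,0,0.15],"angular":[0,0,0]},{"gripper":0,"dp":[0,0,0.15],"angular":[0,0,0]},{"gripper":0,"dp":[0,0,0.15],"angular":[0,0,0]}])

```text
time_s: 2.75
tcp_pos: [473.4, -164.0, 120.8]
eef_rot: [0.65, 0.76, 0.0, 0.0]
wrist_force: [-0.4, 0.3, 0.8]
grip_width: 85.7
grasp_force: 0.0
```

move_arm(commands=[{"gripper":255,"dp":[0,0,0],"angular":[0,0,0]},{"gripper":255,"dp":[0,0,0],"angular":[0,0,0]},{"gripper":255,"dp":[0,0,0],"angular":[0,0,0]},{"gripper":255,"dp":[0,0,0],"angular":[0,0,0]},{"gripper":255,"dp":[0,0,0],"angular":[0,0,0]},{"gripper":255,"dp":[0,0,0],"angular":[0,0,0]},{"gripper":255,"dp":[0,0,0],"angular":[0,0,0]},{"gripper":255,"dp":[0,0,0],"angular":[0,0,0]}], grip_force=60)

```text
time_s: 3.55
tcp_pos: [473.3, -164.4, 121.4]
eef_rot: [0.649, 0.76, -0.0, 0.0]
wrist_force: [-3.3, 0.2, 8.7]
grip_width: 7.6
grasp_force: 59.2
```

```bash
python3 - <<'E'
from h import *
d=snap('wrist','w3'); s=snap('scene','s3')
a=cv2.resize(d['color'],(560,420)); b=cv2.resize(s['color'][140:230,190:340],None,fx=1.6,fy=1.6)
b=cv2.copyMakeBorder(b,0,420-b.shape[0],0,0,0)
cv2.imwrite('pics/m3.png',np.hstack([a,b])[...,::-1]); print(r.observe())
E
```

```text
{'time_s': 3.65, 'joint_pos': array([-5.70858904e-01,  1.01117211e-01,  1.86260317e+00, -1.07240084e-03,
        1.17707625e+00, -7.27592399e-01]), 'qd': array([-0.00063008,  0.00035435, -0.00162614,  0.00078319, -0.00059847,
       -0.00070247]), 'tau': array([ 7.05414657e-01, -3.40192616e+01, -3.05530214e+01,  6.58064503e-01,
       -1.02494817e+00,  5.38935594e-03]), 'tcp_pos': array([ 473.30329992, -164.36211028,  121.3800681 ]), 'eef_rot': array([ 6.49423253e-01,  7.60426876e-01, -4.36641252e-04,  4.61557974e-04]), 'wrist_force': array([-2.79992839, -0.95631986,  8.4470059 ]), 'moment': array([-0.0248625 ,  0.69157692, -0.02135597]), 'grasp_force': 59.165931326455734, 'grip_width': 7.9603922625235395}
```

View pics/m3.png

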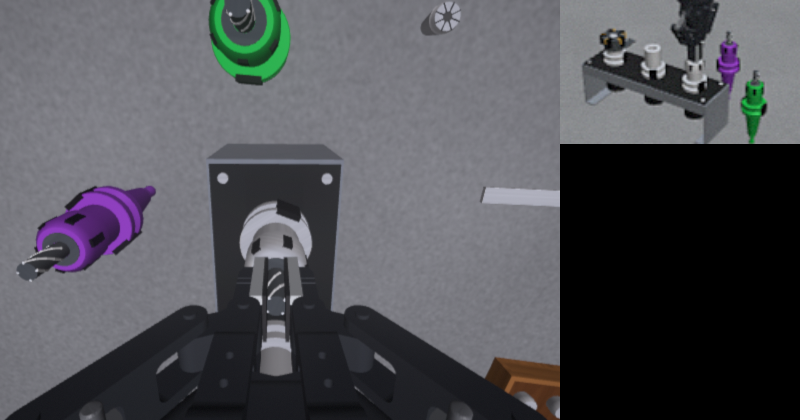

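```bash
python3 - <<'E'
from h import *
d=ld('w3')
for z in(121,140,154,180,200): print(z,proj(d,[473.3,-164.4,z]).round(1), proj(d,[471.7,-153.5,z]).round(1))
print('flange',proj(d,[473,-164.4,115]).round(1),'px/mm at 180',foc(d)/np.linalg.norm(np.array(d['eye'])-[473,-164,180]))
s=ld('s3')
for z in(92,115,121,154,180):print(z,proj(s,[473.,-164.6,z]).round(1))
cv2.imwrite('pics/m4.png',np.hstack([cv2.resize(d['color'][180:420,200:350],None,fx=2.5,fy=2.5,interpolation=2),cv2.resize(s['color'][130:230,230:310],None,fx=5,fy=6,interpolation=2)])[...,::-1])
E
```

```text
121 [276.7 246.7] [277. 230.]
140 [276.9 261.1] [277.1 242.9]
154 [277.  273.8] [277.2 254.3]
180 [277.2 303.8] [277.5 281.6]
200 [277.5 335.6] [277.9 310.6]
flange [276.2 242.7] px/mm at 180 2.2083492492816728
92 [273.8 195.2]
115 [273.8 188.8]
121 [273.8 187.1]
154 [273.8 177.6]
180 [273.8 169.9]
```

View pics/m4.png

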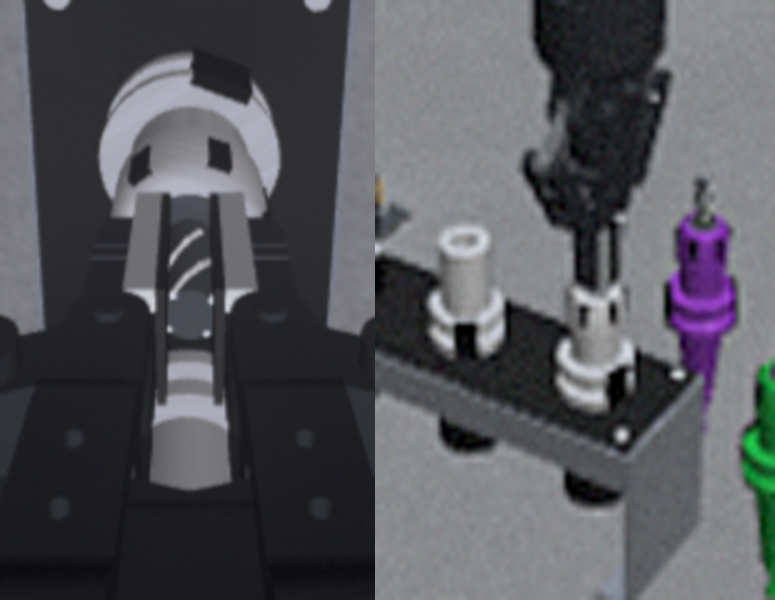

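The pads closed on the end mill, and their tips rest on the nut's top at z≈155 while the reported TCP is at 121. The real fingertips are therefore about 33 mm behind the reported TCP. I'll open, go about 34 mm deeper and grip the nut.

move_arm(commands=[{"gripper":0,"dp":[0,0,0],"angular":[0,0,0]},{"gripper":0,"dp":[0,0,0],"angular":[0,0,0]},{"gripper":0,"dp":[0,0,0],"angular":[0,0,0]},{"gripper":0,"dp":[0,0,0],"angular":[0,0,0]},{"gripper":0,"dp":[0,0,0],"angular":[0,0,0]},{"gripper":0,"dp":[0,0,0],"angular":[0,0,0]},{"gripper":0,"dp":[0,0,0],"angular":[0,0,0]}])

```text
time_s: 4.35
tcp_pos: [473.2, -163.7, 120.1]
eef_rot: [0.649, 0.76, -0.0, -0.0]
wrist_force: [-0.1, -0.2, -0.4]
grip_width: 84.9
grasp_force: 0.0
```

```bash
python3 - <<'E'
from h import *
plan([473,-164.7,87],8.8)
d=snap('wrist','w5'); cv2.imwrite('pics/m5.png',d['color'][120:,:,::-1])
for z in(180,154,115): print(proj(d,[473,-164.7,z]).round(1))
E
```

```text
dp,ang [-0.005, -0.002, 0.166] [-0.0, -0.0, 0.003] | t 4.35 tcp [ 473.2 -163.7  120.1] F [-0.1 -0.2 -0.4] w 84.9 gf 0.0
[276.5 307.2]
[276.3 276.5]
[276.2 244.9]
```

View pics/m5.png

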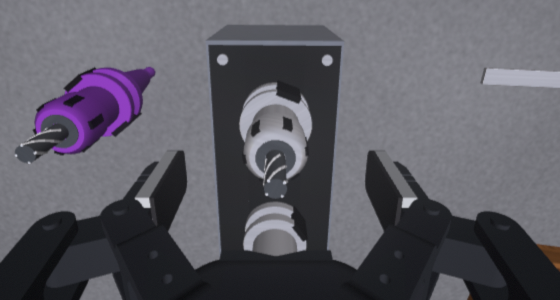

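The holder is upright and undisturbed, with its tip at about (276,307) and the pads symmetric around it. I'll descend and grip the nut.

move_arm(commands=[{"gripper":0,"dp":[0,0,0.06],"angular":[0,0,0]},{"gripper":0,"dp":[0,0,0.12],"angular":[0,0,0]},{"gripper":0,"dp":[0,0,0.165],"angular":[0,0,0]},{"gripper":0,"dp":[0,0,0.165],"angular":[0,0,0]},{"gripper":0,"dp":[0,0,0.165],"angular":[0,0,0]},{"gripper":255,"dp":[0,0,0.165],"angular":[0,0,0]},{"gripper":255,"dp":[0,0,0.165],"angular":[0,0,0]},{"gripper":255,"dp":[0,0,0.165],"angular":[0,0,0]},{"gripper":255,"dp":[0,0,0.165],"angular":[0,0,0]},{"gripper":255,"dp":[0,0,0.165],"angular":[0,0,0]},{"gripper":255,"dp":[0,0,0.165],"angular":[0,0,0]},{"gripper":255,"dp":[0,0,0.165],"angular":[0,0,0]}], grip_force=60)

```text
time_s: 5.6
tcp_pos: [473.2, -163.9, 87.7]
eef_rot: [0.649, 0.76, -0.0, 0.0]
wrist_force: [-3.3, 0.9, 6.0]
grip_width: 32.8
grasp_force: 59.1
```

move_arm(commands=[{"gripper":255,"dp":[0,0,-0.03],"angular":[0,0,0]},{"gripper":255,"dp":[0,0,-0.08],"angular":[0,0,0]},{"gripper":255,"dp":[0,0,-0.15],"angular":[0,0,0]},{"gripper":255,"dp":[0,0,-0.25],"angular":[0,0,0]},{"gripper":255,"dp":[0,0,-0.35],"angular":[0,0,0]},{"gripper":255,"dp":[0,0,-0.45],"angular":[0,0,0]},{"gripper":255,"dp":[0,0,-0.55],"angular":[0,0,0]},{"gripper":255,"dp":[0,0,-0.65],"angular":[0,0,0]},{"gripper":255,"dp":[0,0,-0.75],"angular":[0,0,0]},{"gripper":255,"dp":[0,0,-0.85],"angular":[0,0,0]},{"gripper":255,"dp":[0,0,-0.85],"angular":[0,0,0]},{"gripper":255,"dp":[0,0,-0.85],"angular":[0,0,0]}])

```text
time_s: 6.8
tcp_pos: [473.2, -163.7, 257.3]
eef_rot: [0.649, 0.76, 0.0, 0.0]
wrist_force: [0.1, -0.2, -6.9]
grip_width: 32.6
grasp_force: 60.6
```

```bash
python3 - <<'E'
from h import *
plan([515,271,258],8.8)
d=snap('wrist','w6'); s=snap('scene','s6')
b=cv2.resize(s['color'][90:210,220:340],(420,420),interpolation=2)
cv2.imwrite('pics/m6.png',cv2.resize(np.hstack([d['color'][:,100:460],b]),None,fx=1,fy=1)[...,::-1])
E
```

```text
dp,ang [2.114, 0.546, -0.004] [0.001, 0.0, 0.003] | t 6.8 tcp [ 473.2 -163.7  257.3] F [ 0.1 -0.2 -6.9] w 32.6 gf 60.6
```

View pics/m6.png

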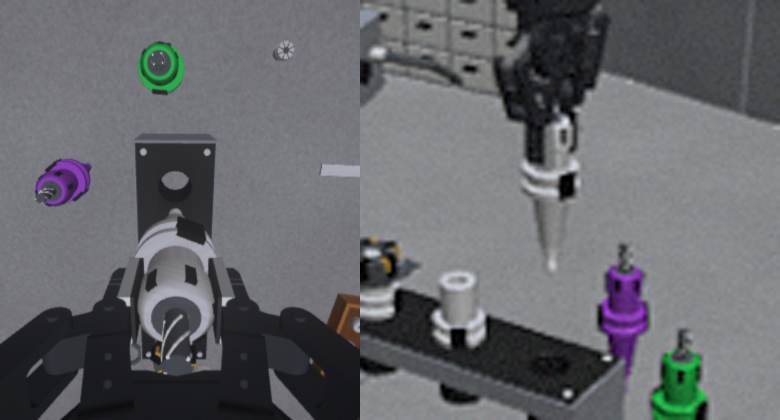

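The holder hangs upright in the grip and the pot is empty at (276,180) in the full frame. Now across to the stand.

move_arm(commands=[{"gripper":255,"dp":[0.05,0.01,0],"angular":[0,0,0]},{"gripper":255,"dp":[0.15,0.04,0],"angular":[0,0,0]},{"gripper":255,"dp":[0.3,0.08,0],"angular":[0,0,0]},{"gripper":255,"dp":[0.45,0.12,0],"angular":[0,0,0]},{"gripper":255,"dp":[0.6,0.16,0],"angular":[0,0,0]},{"gripper":255,"dp":[0.75,0.2,0],"angular":[0,0,0]},{"gripper":255,"dp":[0.9,0.24,0],"angular":[0,0,0]},{"gripper":255,"dp":[1,0.26,0],"angular":[0,0,0]}])

```text
time_s: 7.7
tcp_pos: [492.6, 44.8, 256.2]
eef_rot: [0.649, 0.761, -0.0, -0.001]
wrist_force: [1.2, -0.1, -6.3]
grip_width: 32.4
grasp_force: 60.4
```

move_arm(commands=[{"gripper":255,"dp":[0.15,0.04,0],"angular":[0,0,0]},{"gripper":255,"dp":[0.3,0.08,0],"angular":[0,0,0]},{"gripper":255,"dp":[0.45,0.12,0],"angular":[0,0,0]},{"gripper":255,"dp":[0.6,0.16,0],"angular":[0,0,0]},{"gripper":255,"dp":[0.75,0.21,0],"angular":[0,0,0]},{"gripper":255,"dp":[0.87,0.24,0],"angular":[0,0,0]},{"gripper":255,"dp":[0.95,0.26,0],"angular":[0,0,0]},{"gripper":255,"dp":[1,0.27,0],"angular":[0,0,0]},{"gripper":255,"dp":[1,0.27,0],"angular":[0,0,0]},{"gripper":255,"dp":[1,0.27,0],"angular":[0,0,0]},{"gripper":255,"dp":[1,0.27,0],"angular":[0,0,0]}])

```text
time_s: 8.8
tcp_pos: [515.5, 246.8, 257.2]
eef_rot: [0.65, 0.76, -0.0, 0.0]
wrist_force: [0.8, -0.3, -6.1]
grip_width: 32.6
grasp_force: 60.5
```

```bash
python3 - <<'E'
from h import *
plan([514,271,258],8.8)
d=snap('wrist','w7'); snap('top','t7'); snap('scene','s7')
print('pred hole px',proj(d,[514,271,100]))
# pot in w6
def ell(d,win,thr,lo,hi,inv,z):
    x0,x1,y0,y1=win; g=cv2.GaussianBlur(cv2.cvtColor(d['color'],cv2.COLOR_RGB2GRAY),(3,3),0)[y0:y1,x0:x1]
    m=cv2.threshold(g,thr,255,cv2.THRESH_BINARY_INV if inv else cv2.THRESH_BINARY)[1]
    for c in cv2.findContours(m,cv2.RETR_LIST,cv2.CHAIN_APPROX_NONE)[0]:
        a=cv2.contourArea(c)
        if lo<a<hi and len(c)>5:
            e=cv2.fitEllipse(c); u,v=e[0][0]+x0,e[0][1]+y0
            print('  thr',thr,'px',round(u,1),round(v,1),'ax',np.round(e[1],1),'area',a,onz(d,u,v,z)[:2].round(1))
print('w6 pot'); ell(ld('w6'),(240,312,150,215),75,200,2000,False,95)
print('w7'); 
for t in(60,90,120,150): ell(d,(180,370,60,300),t,250,8000,True,100); ell(d,(180,370,60,300),t,250,9000,False,100)
E
```

```text
dp,ang [0.121, 0.011, -0.004] [-0.0, 0.0, 0.002] | t 8.8 tcp [515.5 246.8 257.2] F [ 0.8 -0.3 -6.1] w 32.6 gf 60.5
pred hole px [278.43945059 164.243704  ]
w6 pot
  thr 75 px 274.7 179.8 ax [17.7 25.2] area 347.0 [ 470.6 -157.9]
w7
  thr 60 px 337.6 287.0 ax [12.8 40.6] area 320.0 [608.7 134.3]
  thr 60 px 213.7 287.1 ax [13.4 39.8] area 323.5 [459.8 110.8]
  thr 60 px 290.3 230.0 ax [18.3 33.6] area 452.0 [539.3 198.8]
  thr 60 px 290.3 230.0 ax [20.1 35.5] area 536.0 [539.3 198.8]
  thr 90 px 337.3 286.3 ax [15.8 41.6] area 412.0 [608.  135.2]
  thr 90 px 214.3 286.2 ax [16.2 40.9] area 410.5 [460.4 112.1]
  thr 90 px 314.1 281.3 ax [ 9.6 46.9] area 324.0 [579.  137.5]
  thr 90 px 245.0 275.6 ax [23.3 47.8] area 679.5 [495.5 132.3]
  thr 90 px 290.3 229.7 ax [20.3 36.5] area 546.0 [539.1 199.1]
  thr 90 px 360.5 171.7 ax [20.  42.7] area 515.0 [602.4 276.7]
  thr 90 px 290.3 229.7 ax [22.2 38.5] area 638.0 [539.2 199.1]
  thr 90 px 282.0 154.2 ax [15.3 30.8] area 309.5 [516.  282.1]
  thr 120 px 275.8 254.8 ax [45.8 74.3] area 1358.0 [527.7 165.3]
  thr 120 px 256.6 231.9 ax [12.6 
[... 179 characters left out ...]
288.6 ax [29.8 63.3] area 981.0 [536.1 120.7]
  thr 120 px 275.8 255.2 ax [44.3 72.4] area 1124.0 [527.8 164.7]
  thr 120 px 281.4 158.6 ax [26.7 32.4] area 611.0 [516.2 277.5]
  thr 120 px 280.5 160.2 ax [65.2 66.2] area 3383.5 [515.5 275.6]
  thr 150 px 275.2 255.2 ax [39.4 69.5] area 918.5 [527.1 164.7]
  thr 150 px 283.1 158.8 ax [29.8 42.4] area 878.5 [518.  277.5]
  thr 150 px 280.5 159.9 ax [64.  64.3] area 3228.5 [515.5 275.9]
  thr 150 px 274.6 295.0 ax [14.4 48.4] area 321.5 [534.7 111.3]
  thr 150 px 275.3 255.6 ax [37.9 67.9] area 719.5 [527.3 164.1]
  thr 150 px 283.1 158.8 ax [31.4 44.4] area 1001.5 [518.  277.5]
  thr 150 px 280.5 159.9 ax [62.2 62.5] area 3047.5 [515.5 275.9]
```

```bash
python3 - <<'E'
from h import *
d=ld('w6')
dz=169.6
for n,u,v,z in[('nut',278,312,154),('stud end',276,213,20.),('tip',277,360,180)]: print(n,onz(d,u,v,z+dz).round(1),'pred on tcp axis',proj(d,[473.2,-163.7,z+dz]).round(1))
# outlines of the held holder: s6/s7 scene + top, nose ellipse in scene/top
def ell(d,win,thr,lo,hi,inv,z):
    x0,x1,y0,y1=win; g=cv2.GaussianBlur(cv2.cvtColor(d['color'],cv2.COLOR_RGB2GRAY),(3,3),0)[y0:y1,x0:x1]
    m=cv2.threshold(g,thr,255,cv2.THRESH_BINARY_INV if inv else cv2.THRESH_BINARY)[1]
    for c in cv2.findContours(m,cv2.RETR_LIST,cv2.CHAIN_APPROX_NONE)[0]:
        a=cv2.contourArea(c)
        if lo<a<hi and len(c)>5:
            e=cv2.fitEllipse(c); u,v=e[0][0]+x0,e[0][1]+y0
            print('  thr',thr,inv,'px',round(u,1),round(v,1),'ax',np.round(e[1],1),'area',a,onz(d,u,v,z)[:2].round(1))
for f,w,hi in(('top',(100,165,205,268),1500),('scene',(370,430,240,290),1200)):
    print(f,proj(ld(f),[515,274,100]))
    for t in(90,110,130,150):
        ell(ld(f),w,t,40,hi,True,100); ell(ld(f),w,t,200,hi,False,100)
# holder width profile in scene s7: bright columns per row
s=ld('s7'); g=cv2.cvtColor(s['color'],cv2.COLOR_RGB2GRAY)
for z in(190,205,225,250,275):
    u,v=proj(s,[515.5,246.8,z]); row=g[int(round(v)),int(u)-22:int(u)+23]; print('s7 z',z,u.round(1),v.round(1),row[::1].tolist())
E
```

```text
nut [ 473.2 -162.4  323.6] pred on tcp axis [277.4 314.7]
stud end [ 473.  -164.5  189.6] pred on tcp axis [276.4 212.1]
tip [ 472.7 -162.2  349.6] pred on tcp axis [277.9 363.7]
top [126.62800665 234.89989326]
  thr 90 True px 126.9 235.0 ax [10.4 12. ] area 97.0 [514.9 273.4]
  thr 90 True px 123.3 233.4 ax [33.1 41.1] area 73.5 [518.7 282.1]
  thr 90 True px 129.2 236.4 ax [40.9 56.6] area 414.0 [511.2 267.6]
  thr 90 True px 163.3 242.4 ax [ 2.4 60.3] area 49.5 [494.9 184.5]
  thr 90 False px 134.7 237.5 ax [40.4 48.4] area 546.0 [508.2 254.3]
  thr 110 True px 126.8 234.9 ax [12.2 12.6] area 119.5 [515.  273.6]
  thr 110 True px 126.3 234.7 ax [29.4 30.7] area 707.5 [515.4 274.9]
  thr 110 False px 126.3 234.7 ax [27.6 28.9] area 624.5 [515.4 274.9]
  thr 130 True px 137.0 234.7 ax [ 8.2 16.9] area 99.5 [514.9 248.8]
  thr 130 True px 122.3 239.1 ax [15.4 26.8] area 212.5 [504.9 284.3]
  thr 130 True px 127.3 224.9 ax [ 8.5 17.7] area 107.0 [539.5 272.9]
  thr 130 False px 125.6 235.9 ax [19.  22.4] area 268.0 [512.6 276.5]
  thr 130 False px 126.7 234.9 ax [25.8 27.3] area 552.
[... 1123 characters left out ...]
37, 135, 135, 140, 139, 138, 137, 141, 138, 137, 137, 140, 137, 138, 139, 138, 143, 127, 68, 83, 88, 101, 109, 125, 130, 131, 129, 131, 142, 138, 135, 136, 137, 139, 135, 129, 137, 134, 137, 137, 134, 137, 135, 140, 138]
s7 z 250 399.4 206.5 [140, 139, 137, 137, 135, 135, 136, 142, 143, 137, 138, 143, 139, 141, 145, 133, 87, 71, 83, 86, 94, 104, 113, 117, 126, 127, 130, 130, 129, 138, 138, 141, 137, 137, 138, 137, 136, 136, 135, 138, 139, 137, 141, 136, 138]
s7 z 275 401.3 197.2 [136, 134, 136, 134, 136, 139, 136, 140, 139, 138, 126, 133, 162, 125, 61, 78, 122, 163, 186, 192, 203, 208, 200, 195, 199, 196, 202, 208, 162, 82, 71, 1, 1, 91, 147, 143, 138, 140, 139, 134, 136, 136, 136, 140, 138]
```

Three views agree on the seat at (515.3,275.2), and the holder sits on the tool axis to within about 1 mm. I'll align, then descend to just above the nose.

```bash
python3 -c "
from h import *
plan([515.3,275.2,180],8.8)"
```

```text
dp,ang [0.139, 0.02, 0.387] [0.0, 0.0, 0.002] | t 8.95 tcp [515.6 247.  257.3] F [-0.1 -0.1 -6. ] w 32.6 gf 60.5
```

move_arm(commands=[{"gripper":255,"dp":[0.07,0.01,0],"angular":[0,0,0]},{"gripper":255,"dp":[0.139,0.02,0.05],"angular":[0,0,0]},{"gripper":255,"dp":[0.139,0.02,0.15],"angular":[0,0,0]},{"gripper":255,"dp":[0.139,0.02,0.25],"angular":[0,0,0]},{"gripper":255,"dp":[0.139,0.02,0.33],"angular":[0,0,0]},{"gripper":255,"dp":[0.139,0.02,0.38],"angular":[0,0,0]},{"gripper":255,"dp":[0.139,0.02,0.38],"angular":[0,0,0]},{"gripper":255,"dp":[0.139,0.02,0.38],"angular":[0,0,0]}])

```text
time_s: 9.75
tcp_pos: [515.2, 276.4, 181.4]
eef_rot: [0.649, 0.76, 0.0, 0.0]
wrist_force: [0.0, 0.3, -6.5]
grip_width: 32.9
grasp_force: 60.5
```

```bash
python3 - <<'E'
from h import *
plan([515.3,275.2,110],8.8)
s=snap('scene','s8'); t=snap('top','t8')
# scene: mid-columns of taper/flange (differs from the first scene picture) against the predicted axis
df=cv2.absdiff(s['color'],ld('scene')['color']).max(2)
for z in(115,130,150,170,195):
    u,v=proj(s,[515.3,275.2,z]); v=int(round(v)); k=np.where(df[v,int(u)-25:int(u)+26]>22)[0]+int(u)-25
    print(z,u.round(1),v,(k.min(),k.max(),(k.min()+k.max())/2,len(k)) if len(k) else None)
E
```

```text
dp,ang [-0.006, -0.001, 0.357] [0.0, -0.0, 0.003] | t 9.75 tcp [515.2 276.4 181.4] F [ 0.   0.3 -6.5] w 32.9 gf 60.5
115 400.7 257 (np.int64(399), np.int64(402), np.float64(400.5), 4)
130 401.8 252 (np.int64(400), np.int64(404), np.float64(402.0), 3)
150 403.2 246 (np.int64(399), np.int64(403), np.float64(401.0), 5)
170 404.7 239 (np.int64(399), np.int64(411), np.float64(405.0), 8)
195 406.6 231 (np.int64(398), np.int64(418), np.float64(408.0), 19)
```

move_arm(commands=[{"gripper":255,"dp":[-0.004,0,0.05],"angular":[0,0,0]},{"gripper":255,"dp":[-0.004,0,0.1],"angular":[0,0,0]},{"gripper":255,"dp":[-0.004,0,0.15],"angular":[0,0,0]},{"gripper":255,"dp":[-0.004,0,0.2],"angular":[0,0,0]},{"gripper":255,"dp":[-0.004,0,0.25],"angular":[0,0,0]},{"gripper":255,"dp":[-0.004,0,0.28],"angular":[0,0,0]},{"gripper":255,"dp":[-0.004,0,0.28],"angular":[0,0,0]}])

```text
time_s: 10.55
tcp_pos: [514.2, 274.9, 123.7]
eef_rot: [0.65, 0.76, -0.001, -0.001]
wrist_force: [-1.2, 0.1, -6.2]
grip_width: 32.7
grasp_force: 60.7
```

move_arm(commands=[{"gripper":255,"dp":[0,0,0.015],"angular":[0,0,0]},{"gripper":255,"dp":[0,0,0.03],"angular":[0,0,0]},{"gripper":255,"dp":[0,0,0.045],"angular":[0,0,0]},{"gripper":255,"dp":[0,0,0.055],"angular":[0,0,0]},{"gripper":255,"dp":[0,0,0.055],"angular":[0,0,0]}])

```text
time_s: 11.05
tcp_pos: [514.9, 275.1, 113.9]
eef_rot: [0.65, 0.76, -0.0, -0.0]
wrist_force: [-0.6, -0.3, -7.1]
grip_width: 32.3
grasp_force: 60.7
```

move_arm(commands=[{"gripper":255,"dp":[0,0,0.01],"angular":[0,0,0]},{"gripper":255,"dp":[0,0,0.02],"angular":[0,0,0]},{"gripper":255,"dp":[0,0,0.03],"angular":[0,0,0]},{"gripper":255,"dp":[0,0,0.04],"angular":[0,0,0]},{"gripper":255,"dp":[0,0,0.05],"angular":[0,0,0]},{"gripper":255,"dp":[0,0,0.05],"angular":[0,0,0]}])

```text
time_s: 11.65
tcp_pos: [515.4, 275.3, 104.1]
eef_rot: [0.65, 0.76, 0.0, 0.0]
wrist_force: [1.6, 0.9, -5.8]
grip_width: 32.6
grasp_force: 60.6
```

move_arm(commands=[{"gripper":255,"dp":[0,0,0.005],"angular":[0,0,0]},{"gripper":255,"dp":[0,0,0.01],"angular":[0,0,0]},{"gripper":255,"dp":[0,0,0.015],"angular":[0,0,0]},{"gripper":255,"dp":[0,0,0.015],"angular":[0,0,0]}])

```text
time_s: 12.05
tcp_pos: [515.7, 275.3, 101.3]
eef_rot: [0.65, 0.76, 0.001, 0.0]
wrist_force: [1.9, 0.9, -7.1]
grip_width: 32.4
grasp_force: 60.6
```

move_arm(commands=[{"gripper":255,"dp":[0,0,0.005],"angular":[0,0,0]},{"gripper":255,"dp":[0,0,0.01],"angular":[0,0,0]},{"gripper":255,"dp":[0,0,0.015],"angular":[0,0,0]},{"gripper":255,"dp":[0,0,0.015],"angular":[0,0,0]}])

```text
time_s: 12.45
tcp_pos: [515.9, 275.4, 98.5]
eef_rot: [0.65, 0.76, 0.001, 0.0]
wrist_force: [6.0, 1.9, -5.7]
grip_width: 32.6
grasp_force: 60.7
```

move_arm(commands=[{"gripper":255,"dp":[0.001,0.004,0],"angular":[0,0,0]},{"gripper":255,"dp":[0.001,0.006,0.005],"angular":[0,0,0]},{"gripper":255,"dp":[0.001,0.006,0.01],"angular":[0,0,0]},{"gripper":255,"dp":[0.001,0.006,0.01],"angular":[0,0,0]}])

```text
time_s: 12.85
tcp_pos: [516.3, 275.8, 96.1]
eef_rot: [0.649, 0.76, 0.0, -0.0]
wrist_force: [4.4, 3.3, -6.2]
grip_width: 32.6
grasp_force: 60.8
```

move_arm(commands=[{"gripper":255,"dp":[0.003,0.004,0],"angular":[0,0,0]},{"gripper":255,"dp":[0.003,0.004,0.005],"angular":[0,0,0]},{"gripper":255,"dp":[0.003,0.004,0.008],"angular":[0,0,0]},{"gripper":255,"dp":[0.003,0.004,0.008],"angular":[0,0,0]}])

```text
time_s: 13.25
tcp_pos: [516.4, 276.2, 95.4]
eef_rot: [0.649, 0.76, -0.001, -0.0]
wrist_force: [-5.1, -0.1, 4.4]
grip_width: 32.8
grasp_force: 61.8
```

Vertical support has appeared at the predicted home height. I'll release so it settles home by its own weight.

move_arm(commands=[{"gripper":255,"dp":[0,-0.002,0],"angular":[0,0,0]},{"gripper":255,"dp":[0,-0.002,0],"angular":[0,0,0]},{"gripper":130,"dp":[0,-0.002,0],"angular":[0,0,0]},{"gripper":110,"dp":[0,-0.002,0],"angular":[0,0,0]},{"gripper":100,"dp":[0,-0.002,0],"angular":[0,0,0]},{"gripper":100,"dp":[0,-0.002,0],"angular":[0,0,0]},{"gripper":100,"dp":[0,-0.002,0],"angular":[0,0,0]},{"gripper":100,"dp":[0,-0.002,0],"angular":[0,0,0]}], grip_force=30)

```text
time_s: 14.05
tcp_pos: [516.6, 276.2, 94.5]
eef_rot: [0.65, 0.76, -0.0, -0.0]
wrist_force: [-0.7, -0.3, 0.1]
grip_width: 51.8
grasp_force: 0.0
```

```bash
python3 - <<'E'
from h import *
plan([515.3,275.2,95.5],8.8)
s=snap('scene','s9'); snap('wrist','w9'); snap('top','t9')
df=cv2.absdiff(s['color'],ld('scene')['color']).max(2)
u,v=proj(s,[515.3,275.2,125]); u=int(u)
# flange silhouette: bottom edge rows at the axis column vs predicted
for z in(100,103,123,141,162): print(z,proj(s,[515.3,275.2,z]).round(1),proj(s,[515.3+19,275.2+13,z]).round(1))
g=cv2.cvtColor(s['color'],cv2.COLOR_RGB2GRAY)
for c in(u-3,u,u+3): print(c,list(zip(range(225,272),g[225:272,c].tolist())))
E
```

```text
dp,ang [-0.004, -0.007, -0.005] [-0.0, 0.0, 0.003] | t 14.05 tcp [516.6 276.2  94.5] F [-0.7 -0.3  0.1] w 51.8 gf 0.0
100 [399.6 261.8] [401.  268.1]
103 [399.8 260.8] [401.2 267.1]
123 [401.3 254.5] [402.6 260.8]
141 [402.6 248.8] [404. 255.]
162 [404.1 241.9] [405.6 248. ]
398 [(225, 129), (226, 127), (227, 116), (228, 82), (229, 35), (230, 52), (231, 51), (232, 46), (233, 40), (234, 29), (235, 34), (236, 32), (237, 31), (238, 34), (239, 48), (240, 26), (241, 24), (242, 18), (243, 38), (244, 56), (245, 63), (246, 52), (247, 37), (248, 36), (249, 16), (250, 22), (251, 28), (252, 29), (253, 27), (254, 35), (255, 28), (256, 50), (257, 41), (258, 35), (259, 87), (260, 118), (261, 111), (262, 128), (263, 195), (264, 187), (265, 122), (266, 139), (267, 197), (268, 200), (269, 200), (270, 197), (271, 170)]
401 [(225, 12), (226, 18), (227, 52), (228, 92), (229, 106), (230, 119), (231, 121), (232, 116), (233, 88), (234, 68), (235, 36), (236, 49), (237, 44), (238, 41), (239, 50), (240, 54), (241, 18), (242, 11), (243, 20), (244, 28), (245, 57), (246, 61), (247, 54), (248, 42), (249, 30), (250, 21), (251, 24), (252, 20), (253, 27), (254, 22), (255, 23), (256, 32), (257, 39), (258, 40), (259, 65), (260, 105), (261, 131), (262, 138), (263, 167), (264, 203), (265, 177), (266, 139), (267, 135), (268, 82), (269, 131), (270, 199), (271, 193)]
404 [(225, 127), (226, 123), (227, 127), (228, 122), (229, 120), (230, 113), (231, 99), (232, 82), (233, 55), (234, 41), (235, 29), (236, 12), (237, 8), (238, 27), (239, 15), (240, 16), (241, 19), (242, 20), (243, 19), (244, 21), (245, 21), (246, 18), (247, 20), (248, 22), (249, 33), (250, 49), (251, 92), (252, 119), (253, 115), (254, 115), (255, 106), (256, 127), (257, 125), (258, 155), (259, 184), (260, 203), (261, 172), (262, 146), (263, 146), (264, 180), (265, 159), (266, 147), (267, 134), (268, 94), (269, 115), (270, 175), (271, 190)]
```

The flange's lower edge is at row ~268 against 267–268 expected, so it is home. Now I'll regrip, ease it up 10 mm and hold.

move_arm(commands=[{"gripper":255,"dp":[0,-0.001,0],"angular":[0,0,0]},{"gripper":255,"dp":[0,-0.001,0],"angular":[0,0,0]},{"gripper":255,"dp":[0,-0.001,0],"angular":[0,0,0]},{"gripper":255,"dp":[0,-0.001,0],"angular":[0,0,0]},{"gripper":255,"dp":[0,-0.001,0],"angular":[0,0,0]},{"gripper":255,"dp":[0,-0.001,0],"angular":[0,0,0]}], grip_force=60)

```text
time_s: 14.8
tcp_pos: [516.2, 276.2, 94.7]
eef_rot: [0.649, 0.76, -0.0, -0.0]
wrist_force: [-1.7, -1.0, 3.9]
grip_width: 32.6
grasp_force: 59.3
```

move_arm(commands=[{"gripper":255,"dp":[0,0,-0.006],"angular":[0,0,0]},{"gripper":255,"dp":[0,0,-0.014],"angular":[0,0,0]},{"gripper":255,"dp":[0,0,-0.024],"angular":[0,0,0]},{"gripper":255,"dp":[0,0,-0.034],"angular":[0,0,0]},{"gripper":255,"dp":[0,0,-0.044],"angular":[0,0,0]},{"gripper":255,"dp":[0,0,-0.052],"angular":[0,0,0]},{"gripper":255,"dp":[0,0,-0.052],"angular":[0,0,0]},{"gripper":255,"dp":[0,0,-0.052],"angular":[0,0,0]},{"gripper":255,"dp":[0,0,-0.052],"angular":[0,0,0]},{"gripper":255,"dp":[0,0,-0.052],"angular":[0,0,0]},{"gripper":255,"dp":[0,0,-0.052],"angular":[0,0,0]}])

```text
time_s: 15.9
tcp_pos: [516.3, 276.2, 104.9]
eef_rot: [0.65, 0.76, -0.0, -0.0]
wrist_force: [0.1, 0.2, -7.0]
grip_width: 32.9
grasp_force: 60.1
```

```bash
python3 - <<'E'
from h import *
s=snap('scene','s10'); g=cv2.cvtColor(s['color'],cv2.COLOR_RGB2GRAY); h=cv2.cvtColor(ld('s9')['color'],cv2.COLOR_RGB2GRAY)
for c in(398,401,404): print(c,'now',g[252:274,c].tolist(),'home',h[252:274,c].tolist())
plan([516,275.8,105],8.8)
E
```

```text
398 now [5, 56, 153, 209, 176, 111, 104, 142, 202, 177, 119, 111, 93, 117, 181, 205, 197, 197, 199, 173, 125, 130] home [29, 27, 35, 28, 50, 41, 35, 87, 118, 111, 128, 195, 187, 122, 139, 197, 200, 200, 197, 170, 129, 132]
401 now [29, 5, 62, 148, 204, 177, 119, 133, 168, 199, 164, 129, 125, 134, 159, 165, 84, 134, 197, 189, 139, 134] home [20, 27, 22, 23, 32, 39, 40, 65, 105, 131, 138, 167, 203, 177, 139, 135, 82, 131, 199, 193, 136, 135]
404 now [92, 91, 99, 128, 187, 192, 152, 153, 187, 207, 182, 148, 125, 124, 187, 165, 84, 111, 179, 191, 149, 141] home [119, 115, 115, 106, 127, 125, 155, 184, 203, 172, 146, 146, 180, 159, 147, 134, 94, 115, 175, 190, 147, 144]
dp,ang [-0.001, -0.002, -0.001] [-0.0, 0.0, 0.003] | t 15.95 tcp [516.3 276.2 104.9] F [ 0.6 -0.3 -5.5] w 32.7 gf 60.1
```

It lifted cleanly: the image shift is about 3 rows, roughly 10 mm, and the full weight is on the wrist. I'll hold a bit longer, then lower gently.

move_arm(commands=[{"gripper":255,"dp":[0,0,0],"angular":[0,0,0]},{"gripper":255,"dp":[0,0,0],"angular":[0,0,0]},{"gripper":255,"dp":[0,0,0],"angular":[0,0,0]},{"gripper":255,"dp":[0,0,0],"angular":[0,0,0]},{"gripper":255,"dp":[0,0,0],"angular":[0,0,0]},{"gripper":255,"dp":[0,0,0],"angular":[0,0,0]},{"gripper":255,"dp":[0,0,0.008],"angular":[0,0,0]},{"gripper":255,"dp":[0,0,0.016],"angular":[0,0,0]},{"gripper":255,"dp":[0,0,0.024],"angular":[0,0,0]},{"gripper":255,"dp":[0,0,0.032],"angular":[0,0,0]},{"gripper":255,"dp":[0,0,0.038],"angular":[0,0,0]},{"gripper":255,"dp":[0,0,0.043],"angular":[0,0,0]},{"gripper":255,"dp":[0,0,0.047],"angular":[0,0,0]},{"gripper":255,"dp":[0,0,0.05],"angular":[0,0,0]},{"gripper":255,"dp":[0,0,0.05],"angular":[0,0,0]}])

```text
time_s: 17.45
tcp_pos: [516.2, 276.2, 95.0]
eef_rot: [0.649, 0.76, -0.0, -0.0]
wrist_force: [-1.5, -0.9, -4.8]
grip_width: 32.4
grasp_force: 60.4
```

Almost home. A last 0.6 mm, then open and withdraw straight up.

move_arm(commands=[{"gripper":255,"dp":[0,0,0.002],"angular":[0,0,0]},{"gripper":255,"dp":[0,0,0.003],"angular":[0,0,0]},{"gripper":255,"dp":[0,0,0.003],"angular":[0,0,0]}])

```text
time_s: 17.75
tcp_pos: [516.3, 276.2, 94.9]
eef_rot: [0.649, 0.76, -0.0, -0.0]
wrist_force: [-5.1, -1.4, 1.5]
grip_width: 32.8
grasp_force: 60.9
```

move_arm(commands=[{"gripper":130,"dp":[0,0,0],"angular":[0,0,0]},{"gripper":110,"dp":[0,0,0],"angular":[0,0,0]},{"gripper":80,"dp":[0,0,0],"angular":[0,0,0]},{"gripper":20,"dp":[0,0,0],"angular":[0,0,0]},{"gripper":0,"dp":[0,0,0],"angular":[0,0,0]},{"gripper":0,"dp":[0,0,0],"angular":[0,0,0]},{"gripper":0,"dp":[0,0,-0.05],"angular":[0,0,0]},{"gripper":0,"dp":[0,0,-0.15],"angular":[0,0,0]},{"gripper":0,"dp":[0,0,-0.3],"angular":[0,0,0]},{"gripper":0,"dp":[0,0,-0.45],"angular":[0,0,0]},{"gripper":0,"dp":[0,0,-0.6],"angular":[0,0,0]},{"gripper":0,"dp":[0,0,-0.75],"angular":[0,0,0]},{"gripper":0,"dp":[0,0,-0.75],"angular":[0,0,0]},{"gripper":0,"dp":[0,0,-0.75],"angular":[0,0,0]}])

```text
time_s: 19.15
tcp_pos: [516.9, 276.3, 245.7]
eef_rot: [0.65, 0.76, 0.001, 0.001]
wrist_force: [-0.1, -0.1, -1.7]
grip_width: 85.4
grasp_force: 0.0
```

```bash
python3 - <<'E'
from h import *
s=snap('scene','s11'); g=cv2.cvtColor(s['color'],cv2.COLOR_RGB2GRAY); h=cv2.cvtColor(ld('s9')['color'],cv2.COLOR_RGB2GRAY)
for c in(398,401,404): print(c,'now',g[256:274,c].tolist(),'home',h[256:274,c].tolist())
for z in(162,188): print(z,proj(s,[515.8,275.6,z]).round(1))
m=(cv2.absdiff(s['color'],ld('scene')['color']).max(2)>60).astype(np.uint8)
n,_,st,_=cv2.connectedComponentsWithStats(m); print([x.tolist() for x in st[1:] if x[4]>6])
plan([516,275.8,245],8.8)
E
```

```text
398 now [93, 130, 198, 192, 141, 104, 126, 195, 188, 124, 139, 200, 200, 196, 198, 167, 120, 130] home [50, 41, 35, 87, 118, 111, 128, 195, 187, 122, 139, 197, 200, 200, 197, 170, 129, 132]
401 now [130, 126, 161, 209, 190, 141, 134, 168, 199, 173, 138, 139, 84, 132, 197, 191, 136, 137] home [32, 39, 40, 65, 105, 131, 138, 167, 203, 177, 139, 135, 82, 131, 199, 193, 136, 135]
404 now [145, 146, 164, 203, 195, 172, 147, 147, 176, 160, 144, 135, 87, 116, 180, 192, 148, 148] home [127, 125, 155, 184, 203, 172, 146, 146, 180, 159, 147, 134, 94, 115, 175, 190, 147, 144]
162 [404.2 242. ]
188 [406.2 233.2]
[[223, 1, 33, 41, 650], [239, 0, 3, 5, 9], [272, 0, 44, 17, 449], [346, 0, 196, 99, 11394], [434, 0, 2, 7, 7], [495, 30, 5, 3, 9], [236, 37, 14, 13, 105], [250, 42, 6, 7, 30], [491, 43, 4, 6, 10], [227, 50, 39, 46, 703], [356, 72, 23, 8, 39], [416, 73, 34, 33, 166], [381, 75, 11, 18, 86], [401, 74, 7, 9, 45], [409, 84, 7, 17, 50], [394, 86, 2, 7, 8], [235, 88, 3, 5, 12], [402, 88, 5, 27, 58], [461, 90, 5, 6, 22], [406, 92, 2, 6, 7], [470, 98, 35, 9, 47], [372, 105, 20, 15, 49], [426, 112, 30, 5, 52], [413, 116, 10, 7, 27], [404, 127, 32, 79, 884], [426, 127, 23, 5, 77], [354, 131, 24, 16, 184], [272, 175, 5, 3, 8], [266, 185, 16, 14, 132], [401, 233, 7, 11, 32], [395, 243, 12, 15, 48], [400, 244, 8, 2, 8], [401, 247, 3, 4, 7], [390, 254, 9, 12, 34], [399, 258, 13, 9, 55]]
dp,ang [-0.001, -0.001, -0.004] [-0.0, 0.0, 0.003] | t 19.2 tcp [516.1 276.1 244.2] F [-0.6  1.3 -0.6] w 85.4 gf 0.0
```

The flange rows match the earlier home position, and the mill tip is at row 233 as predicted. Nothing else on the bench has moved.

```bash
python3 -c "
from plant import r
print(r.hand_in())"
```

```text
the job is handed in; nothing more can be done
None
```

The slim end mill holder is fully home in the spindle and the job is handed in at about 19 s: it was lifted about 10 mm without sticking, held for about 1 s and lowered home; before that, my first grip wrongly closed on the end mill, pressing the nut with about 9 N, and I opened and regripped on the nut.

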